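Clamp the hardener bottle and open its push-and-turn cap

ROBOT

A 6-joint arm with a two-finger parallel gripper is mounted at the origin on the work surface. World frame = base frame: x ahead of the robot, y to its left, z up, the work surface at z = 0. Lengths are in m, angles in rad, forces in N, time in s.
With the tool pointing down it reaches from about 0.375 to 0.925 m from the base axis. Payload 5.7 kg.
Tool frame: the origin (TCP) lies midway between the tips of the shut fingers; the grasp point (between the pads) lies 19 mm behind it; z points along the fingers, y is the line along which they close (so a half turn about z gives the same grasp; the last joint's range is limited). The gripper opens to 88 mm and grips with 3 to 60 N. Pads are 20 mm wide; open, the fingers measure 115 mm over their backs; the gripper's body (75 mm by 178 mm) begins 61 mm behind the grasp point.
Start: joints at [1.163, 0.359, 1.51, -0, 1.272, -0.115], TCP at [0.173, 0.574, 0.195] pointing down, gripper open.
Joint ranges: [-2.97, 2.97], [-1.01, 2.36], [0.21, 2.38], [-0.96, 4.11], [0.2, 2.71], [-2.98, 2.98]. Speed limits (rad/s): [2.39, 2.39, 3.14, 3.14, 3.14, 3.14].

INTERFACE

Orientations are given as a unit quaternion [x, y, z, w].
In Python, from bench import move_ptp, servo_line, goto_joints, move_gripper, sleep, inverse_kinematics, capture, PlanningError, close_job, spot_in, silhouettes, current_clock, current_joint_pos, current_qvel, current_joint_torque, current_position, current_orientation, current_force, current_torque, current_finger_gap, current_grip_force gives the robot as it stands. Calls block until the motion is done:
- move_ptp(position, orientation): joint-space move of the TCP to a pose.
- servo_line(position, orientation=None, rate=0.15, contact_N=None): straight line of the TCP; orientation=None keeps the orientation; rate is the mean speed in m/s. With contact_N (N) it stops when the force on the tool has changed by that much, and returns True; else False.
- goto_joints(angles): joint-space move.
- move_gripper(opening): finger opening in m; the grip force is fixed at half the most; returns when the fingers have stopped.
- sleep(seconds).
- inverse_kinematics(position, orientation): joint angles nearest the present ones, or None.
- capture(name): name is "side" or "top" or "wrist"; returns a dict with "image" (420x560x3 uint8, blue, green, red), "range_z" (420x560 float32, m along the optical axis (not along the pixel's ray), 0 where there is no reading), "intrinsics" (3x3 intrinsics, pixels), "R" (3x3) and "t" (3): a world point X has camera coordinates R X + t. Camera axes: x right, y down, z forward; pixel columns grow to the right and rows downward; lengths in m; the calibration is good to about 2 mm. A picture is of the moment at which its call begins.
A pose or a line that the arm cannot do raises PlanningError and nothing moves.
- close_job(): hands the job in; it is judged then, once.
Trained networks look in the newest picture that a camera, given by its name, has taken for a name from the list of things; names that differ only in an ending like _2 or _b are one class to them, and where a whole thing is asked for, a point or a joint stands for the part that bears it (a point fixed in the world has none). Each returns a list of dicts, best first, with "conf" (0 to 1); they miss things now and then, are a little off and sometimes report something else, mostly with a low value. They report only what shows in the picture. A call takes as long as a camera call. They do not tell look-alikes from the thing itself.
- spot_in(camera, query): "xy" ([column, row] in pixels, amid what is visible of it).
- silhouettes(camera, query): "region" (420x560 bool, what is visible of it) and "xy" ([column, row] in pixels, amid what is visible of it).
Readings, each from a call of its own:
- current_clock(): time.
- current_joint_pos(): joint angles.
- current_qvel(): joint speeds.
- current_joint_torque(): joint torques, N m.
- current_position(): TCP position.
- current_orientation(): TCP orientation.
- current_force(): force on the tool from outside, world axes, zero at the start.
- current_torque(): the same for the moment, N m.
- current_finger_gap(): finger opening in m.
- current_grip_force(): force on a finger pad.
Only numpy, scipy, OpenCV 4.12 (cv2) and the standard library are available. Lean on these libraries where they do the work, as an engineer would, in place of code of your own. Each camera call takes 0.05 s, during which the arm holds its last target. There are 200 camera calls.

TASK

Swing the red-knobbed clamp lever fully down so that its bar lies over the square foot of the amber bottle in the grey socket block. Then open the bottle's white child-proof cap: press it right down, twist it anticlockwise until it is free, and lift it straight up. Finish while still holding the cap in the fingers, level and still, about 5 cm clear above the bottle's mouth, with the bottle still seated in the clamped block and the other things on the bench left where they are.

Things in the scene. Friction and masses are not known exactly. Their poses are not given: they have to be found in the camera images.
- block: grey-painted socket block, fixed to the bench, 40 mm tall. Origin: on the bench under the centre of its square socket; z up. Along its x it runs from -50 to +80 mm, along its y from -55 to +55 mm. The lever is on the +y side of the socket, hinged at the block's +x end; its knob points to the block's -x when shut.
- socket_floor (a point): centre of the floor of the block's socket, 10 mm above the bench; the socket is 71 mm square
- clamp_lever (a joint): angle of the clamp lever, rad: 0 = shut (bar level, just above the bottle's foot; a firm stop), about 1.57 = upright, 1.85 = leaning back fully open (stop). It starts standing open and stays wherever it is left (stiff hinge: about 2 N at the knob moves it).
- lever_hinge (a point): hinge axis of the lever, at block (65, 29, 48.5) mm; the axis is parallel to the block's y
- lever_knob (a point): centre of the red knob, 150 mm from the hinge, at block x = 65 - 150 cos(angle), y = 29, z = 48.5 + 150 sin(angle) mm: a cylinder 18 mm thick, 20 mm long, axis parallel to the block's y (pinch its flat ends from above, it turns between the fingers; or push it). Steel bar 8 mm wide, 10 mm high. Shut, the knob hangs beyond the block's edge, 48.5 mm above the bench.
- bottle: amber plastic bottle, 0.25 to 0.45 kg, loose in the socket, which keeps it from turning (2 degrees of play). Square foot 68 mm wide, 32 mm tall; round body 46 mm wide to 58 mm, shoulder to 66 mm, then the neck. Origin: centre of the underside, 10 mm above the bench, z up, axes along the block's.
- bottle_mouth (a point): top centre of the bottle's neck, 85 mm above the bottle's origin, hidden in the cap; the neck is 24 mm wide, 37 mm over its two bayonet ledges
- cap: white ribbed push-and-turn cap, 48 mm in diameter, 32 mm tall, 50 g. Origin: centre of its lower rim, z up; locked, 74 mm above the bottle's origin. Sprung up: gives above 6 N, bottoms 5 mm lower at 11 N; must be down 3.5 mm or more to turn. Then turns anticlockwise seen from above: lifts off after 50 degrees, stops at 130 (turn 75 to 90). Does not turn clockwise.
- cap_top (a point): centre of the cap's flat top (red spot), 32 mm above the cap's origin, 116 mm above the bench at the start; the cap's upper 16 mm are a plain cylinder to grip from above in any direction
- mixing_cup: bystander: blue plastic mixing cup, 60 mm wide and 55 mm tall, standing beside the block on the side away from the lever; origin under its centre
- offcut: bystander: pale wood offcut 90 x 40 x 25 mm lying beside the block on the lever's side; origin under its centre
- glue_bottle: bystander: yellow glue bottle, 56 mm wide, 150 mm tall; origin under its centre
- tape_roll: bystander: green roll of tape lying flat, 90 mm wide, 25 mm tall; origin under its centre
- mallet: bystander: hammer lying on the bench to the left; origin under its middle
Not all that is in view belongs to the job. Leave any green look-alike of the block alone. Several things have the shape of the cap; the one meant has the colours described above.

How it is judged:
By the outcome, as a careful person would: the job done as asked, in the order asked, and still so for the second after the job is handed in, while the arm keeps its last pose, push and grip.
It also fails if it takes over 54 s, if anything falls off the work surface, if the arm or the gripper's body presses on something with over 40 N, if the wrist force passes 120 N, or if a joint passes its speed limit or range.

## Working session

There is one attempt and no reset: what is moved stays moved. The work goes in short steps, each a Python script; the robot and the scene stay as the last script left them, time stands still between calls to the robot, and variables do not carry over. Pictures are saved under pics/ and viewed, at most 10 in all, crops included, and the job is handed in when it is done.

```bash
ls; mkdir -p pics; python3 - <<'E'
from bench import *
import cv2,numpy as np
a=capture("top");b=capture("side")
cv2.imwrite("pics/top.png",a["image"]);cv2.imwrite("pics/side.png",b["image"])
for c in(a,b):
  R=np.array(c["R"]);print((-R.T@np.array(c["t"])).round(3),R.round(2).tolist(),np.array(c["intrinsics"]).round(1).tolist())
print(current_clock(),current_orientation(),current_finger_gap())
E
```

```text
pics
[0.342 0.033 1.351] [[0.02, -1.0, 0.01], [-0.98, -0.03, -0.18], [0.18, -0.01, -0.98]] [[419.1, 0.0, 280.8], [0.0, 419.1, 210.1], [0.0, 0.0, 1.0]]
[ 0.416 -0.836  0.772] [[0.99, -0.17, -0.01], [-0.11, -0.6, -0.79], [0.13, 0.78, -0.61]] [[404.6, 0.0, 287.7], [0.0, 404.6, 210.8], [0.0, 0.0, 1.0]]
0.1 [ 1.45872641e-01  9.89303028e-01 -8.03343205e-04 -2.15351207e-04] 0.08791406266836849
```

View pics/top.png

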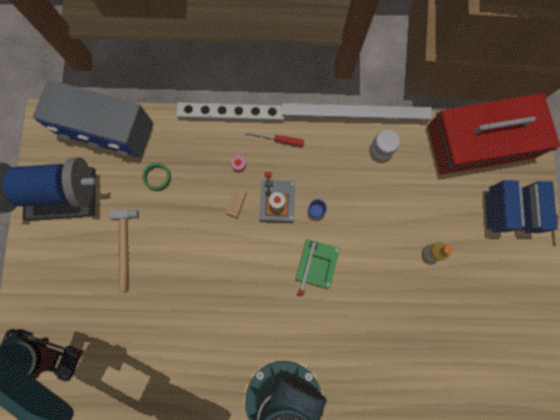

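View pics/side.png

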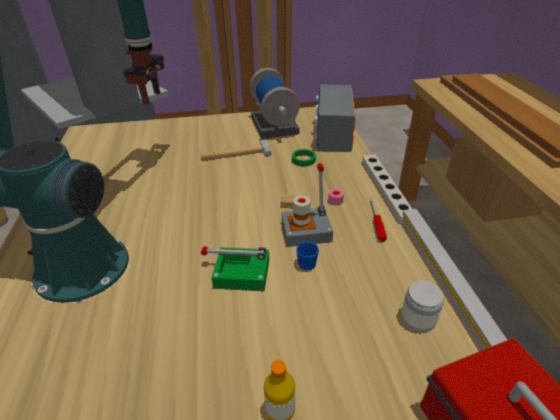

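The top view shows the grey block at about (277,201), the white cap with its red spot at (277,201), and the lever with its knob at (268,175), tilted away from the robot. The cup is at (317,209), the offcut at (235,203), and the look-alikes are the green block (318,264) and the pink cap (238,163). In the side view the cap is at (302,203) and the knob at (320,168).

```bash
cat > h.py <<'E'
from bench import *
import cv2,numpy as np
def cloud(c):
    K=np.array(c["intrinsics"]);R=np.array(c["R"]);t=np.array(c["t"]);z=c["range_z"]
    v,u=np.mgrid[:z.shape[0],:z.shape[1]]
    P=np.stack([(u-K[0,2])/K[0,0]*z,(v-K[1,2])/K[1,1]*z,z],-1)
    return (P-t)@R
def tri(cs,ps):
    Ps=[np.array(c["intrinsics"])@np.c_[np.array(c["R"]),np.array(c["t"])] for c in cs]
    X=cv2.triangulatePoints(Ps[0],Ps[1],np.float64(ps[0]).reshape(2,1),np.float64(ps[1]).reshape(2,1))[:,0]
    return X[:3]/X[3]
def redblob(c,near,r=14):
    h=cv2.cvtColor(c["image"],cv2.COLOR_BGR2HSV);m=((h[...,0]<6)|(h[...,0]>172))&(h[...,1]>150)&(h[...,2]>70)
    n,l,s,ce=cv2.connectedComponentsWithStats(m.astype(np.uint8))
    k=min(range(1,n),key=lambda i:np.hypot(*(ce[i]-near))+(100 if s[i,4]<4 else 0));return ce[k],s[k,4],l==k
E
python3 - <<'E'
from h import *
a=capture("top");b=capture("side")
for nm,pa,pb in(("cap",(277,201),(302,202)),("knob",(268,175),(320,168))):
  A,na,ma=redblob(a,pa);B,nb,mb=redblob(b,pb)
  print(nm,A.round(1),na,B.round(1),nb,"tri",tri((a,b),(A,B)).round(4),"depth",np.median(cloud(a)[ma],0).round(4),np.median(cloud(b)[mb],0).round(4))
for c,n,box in((a,"top",(255,175,300,228)),(b,"side",(275,195,340,250))):
  X=cloud(c);u0,v0,u1,v1=box;m=np.zeros(X.shape[:2],bool);m[v0:v1,u0:u1]=1
  hsv=cv2.cvtColor(c["image"],cv2.COLOR_BGR2HSV)
  g=m&(np.abs(X[...,2]-.04)<.006)&(hsv[...,1]<70)
  P=X[g];print(n,len(P),np.median(P[:,2]),cv2.minAreaRect(P[:,:2].astype(np.float32)*1000))
for q in("mixing_cup","offcut","cap","lever_knob"):
  for d in silhouettes("top",q)[:3]:
    P=cloud(a)[d["region"]];print(q,round(d["conf"],2),d["xy"],np.median(P,0).round(3),P.max(0).round(3),P.min(0).round(3))
cv2.imwrite("pics/c1.png",cv2.resize(np.hstack([a["image"][165:235,250:310],b["image"][160:250,270:345][:70] if 0 else cv2.resize(b["image"][160:250,270:345],(58,70))]),None,fx=6,fy=6,interpolation=cv2.INTER_CUBIC))
E
```

```text
cap [276.9 199.3] 18 [301.4 200. ] 26 tri [0.597  0.036  0.1153] depth [0.5966 0.0357 0.1168] [0.597  0.0343 0.1166]
knob [267.5 174.4] 22 [319.9 167. ] 31 tri [0.6519 0.0643 0.1971] depth [0.6483 0.0641 0.2057] [0.6509 0.0562 0.2031]
top 824 0.039454236334021356 ((609.08642578125, 36.96804428100586), (109.82072448730469, 131.4324188232422), 88.88023376464844)
side 679 0.03988951362035052 ((611.81201171875, 34.787784576416016), (114.60958862304688, 130.42498779296875), 88.79663848876953)
mixing_cup 0.71 [318.4, 207.4] [ 0.59  -0.093  0.022] [0.614 0.033 1.351] [ 0.342 -0.126 -0.004]
offcut 0.95 [235.9, 201.8] [0.602 0.17  0.024] [0.646 0.198 1.351] [ 0.342  0.033 -0.002]
cap 0.58 [276.2, 203.5] [0.589 0.036 0.115] [0.613 0.06  1.351] [0.342 0.014 0.068]
cap 0.51 [238.6, 163.9] [0.728 0.165 0.031] [0.756 0.186 0.038] [ 0.708  0.144 -0.004]
lever_knob 0.7 [306.3, 268.4] [ 0.387 -0.059  0.052] [0.471 0.033 1.351] [ 0.313 -0.083 -0.006]
lever_knob 0.47 [264.3, 177.6] [0.648 0.065 0.203] [0.69  0.074 0.211] [0.642 0.06  0.003]
```

View pics/c1.png

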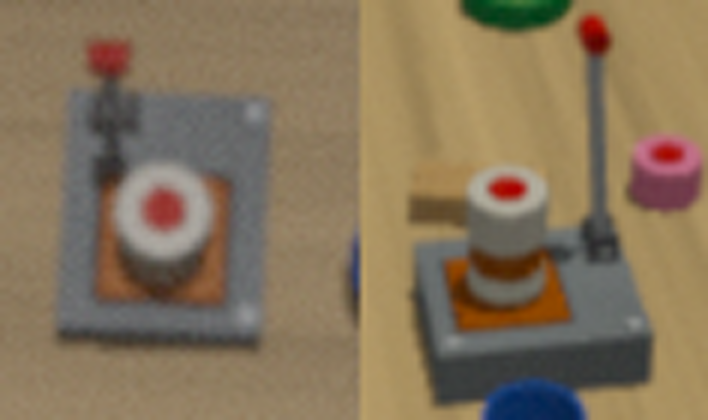

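The crop shows the grey block nearly square to the world axes. The lever stands near upright on the +y side, hinged at the far end, so the knob will come towards the robot when shut. Triangulated heights agree with the text (cap top 0.115 m, knob 0.198 m). Next I refine with the wrist camera from two places.

```bash
cat >> h.py <<'E'
YAW=np.deg2rad(-1.15)
def ori(psi):  # tool down, tool x at world angle psi
    return [float(np.cos(psi/2)),float(np.sin(psi/2)),0.,0.]
def spots(c,pts):
    "red-blob pixels nearest to predicted world points"
    K=np.array(c["intrinsics"]);out=[]
    for p in pts:
        q=K@(np.array(c["R"])@p+np.array(c["t"]));q=q[:2]/q[2]
        A,n,m=redblob(c,q);out.append((A,n,q,m))
    return out
E
python3 - <<'E'
from h import *
pts=[np.array([.597,.036,.1155]),np.array([.650,.064,.198])]
cs=[]
for i,p in enumerate([(.56,.08,.33),(.56,-.02,.33)]):
  (move_ptp if i==0 else servo_line)(p,ori(np.pi+YAW)); sleep(.2)
  c=capture("wrist");cs.append(c);cv2.imwrite(f"pics/w{i}.png",c["image"])
S=[spots(c,pts) for c in cs]
for k in range(2):
  print([(s[k][0].round(1),s[k][1],s[k][2].round(1)) for s in S],tri(cs,(S[0][k][0],S[1][k][0])).round(4),[np.median(cloud(c)[s[k][3]],0).round(4) for c,s in zip(cs,S)])
print(current_joint_pos(),current_clock(),current_force(),current_position())
for c in cs:
  X=cloud(c);hsv=cv2.cvtColor(c["image"],cv2.COLOR_BGR2HSV)
  g=(np.abs(X[...,2]-.04)<.004)&(hsv[...,1]<70)&(abs(X[...,0]-.61)<.1)&(abs(X[...,1]-.036)<.09)
  P=X[g];print(len(P),cv2.minAreaRect(P[:,:2].astype(np.float32)*1000))
E
```

```text
[(array([245. , 203.2]), np.int32(221), array([246. , 203.7])), (array([320. , 201.5]), np.int32(226), array([321. , 202.1]))] [0.5963 0.0347 0.1154] [array([0.5964, 0.0347, 0.1152]), array([0.596 , 0.0346, 0.1152])]
[(array([264.2, 270.1]), np.int32(252), array([266. , 268.9])), (array([349.9, 268.2]), np.int32(160), array([354.3, 267.1]))] [0.6565 0.0614 0.1883] [array([0.6476, 0.0621, 0.2042]), array([0.6476, 0.0576, 0.2041])]
[-1.57699827e-01  2.07838509e-01  1.39369046e+00  1.68780074e-04
  1.54003286e+00 -1.70954069e+00] 4.0083 [-0.08811035  0.51789945  0.64741478] [ 0.5599892  -0.01921406  0.33003406]
3208 ((610.6456298828125, 34.457786560058594), (110.09268188476562, 129.84909057617188), 88.85575866699219)
3197 ((611.3397827148438, 34.97266387939453), (109.6412124633789, 129.92201232910156), 88.93766784667969)
```

View pics/w0.png

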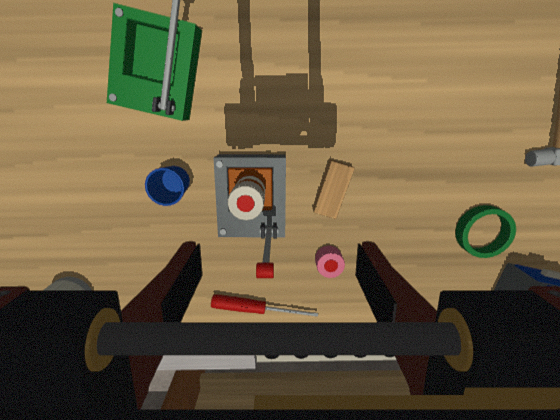

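The wrist view shows the cap spot at (245,203) and the knob at (264,270), unobstructed. All the views agree: block origin is at (0.596, 0.035), yaw is −1.1°, and the lever is at about 1.49 rad. Now I pinch the knob and swing the lever down.

```bash
cat >> h.py <<'E'
YAW=np.deg2rad(-1.1);O=np.array([.596,.035,0.])
Rb=np.array([[np.cos(YAW),-np.sin(YAW),0],[np.sin(YAW),np.cos(YAW),0],[0,0,1]])
def W(x,y,z): return O+Rb@(np.array([x,y,z])/1000)
def knob(a): return W(65-150*np.cos(a),29,48.5+150*np.sin(a))
E
python3 - <<'E'
from h import *
T=np.array([0,0,.019]);q=ori(np.pi+YAW);a0=1.494
servo_line(knob(a0)-T+[0,0,.06],q,rate=.2)
move_gripper(.05)
print("hit",servo_line(knob(a0)-T,q,rate=.1,contact_N=6))
move_gripper(0.0);print(current_finger_gap(),current_grip_force(),current_force())
if .016<current_finger_gap()<.024:
  for a in np.linspace(a0,0.0,11)[1:-1]:
    servo_line(knob(a)-T,q,rate=.12);print(round(a,2),current_force().round(1) if hasattr(current_force(),'round') else current_force())
  print("stop",servo_line(knob(-.03)-T,q,rate=.05,contact_N=15),current_force(),current_position(),knob(0)-T)
print(current_clock())
E
```

```text
hit False
0.0009955450374106826 2.730670804157853 [ 0.03432302 -0.20475308  5.54724187]
7.3
```

```bash
python3 - <<'E'
from h import *
b=capture("side");a=capture("top");w=capture("wrist");print(current_position(),knob(1.494))
cv2.imwrite("pics/m.png",np.hstack([cv2.resize(b["image"][110:250,240:380],(400,400),interpolation=2),cv2.resize(w["image"][100:380,140:420],(400,400))]))
E
```

```text
[0.65061528 0.06290711 0.17965726] [0.65003874 0.06296775 0.19805789]
```

View pics/m.png

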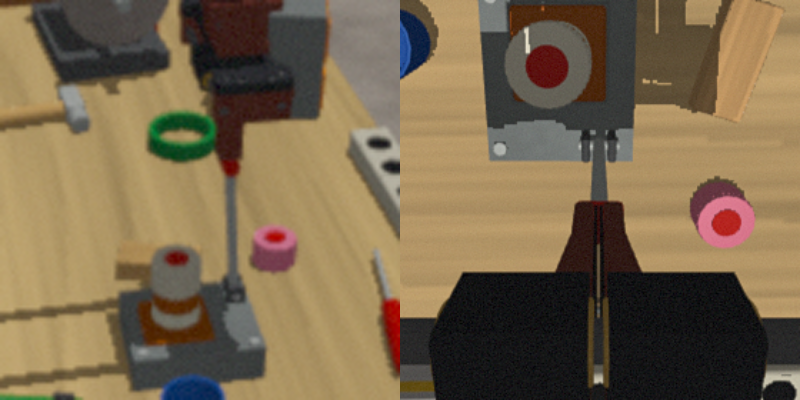

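The fingers are shut on nothing, and the knob is still visible at the tips in the left panel (232,168). I'll measure the knob again before moving.

```bash
python3 - <<'E'
from h import *
b=capture("side");a=capture("top")
A,n,m=redblob(b,(321,169));print(A,n,cloud(b)[m].round(3)[::3].tolist())
A,n,m=redblob(a,(268,175));print(A,n,np.median(cloud(a)[m],0).round(3))
print(current_force(),current_finger_gap(),current_grip_force())
servo_line(np.array(current_position())+[0,0,.07],rate=.15)
a=capture("top");b=capture("side");w=capture("wrist")
A,n,_=redblob(a,(268,175));B,nb,_=redblob(b,(320,168));print(A,n,B,nb,tri((a,b),(A,B)))
print(current_position(),current_force())
cv2.imwrite("pics/m2.png",np.hstack([cv2.resize(b["image"][110:250,240:380],(400,400),interpolation=2),cv2.resize(w["image"][100:380,140:420],(400,400))]))
E
```

```text
[320.28 167.96] 25 [[0.657, 0.057, 0.207], [0.651, 0.056, 0.206], [0.648, 0.054, 0.204], [0.656, 0.056, 0.202], [0.651, 0.054, 0.201], [0.658, 0.052, 0.201], [0.653, 0.053, 0.198], [0.651, 0.055, 0.194], [0.651, 0.055, 0.191]]
[276.55555556 198.33333333] 9 [0.6   0.036 0.117]
[-0.38693277  0.14435913  5.73348424] 0.0007487612508211689 2.7294906182214618
[267.36842105 173.57894737] 19 [320.10344828 167.4137931 ] 29 [0.65359136 0.06482579 0.19568128]
[0.64949464 0.06292226 0.24784762] [ 0.15041138  0.15667766 -0.06036191]
```

View pics/m2.png

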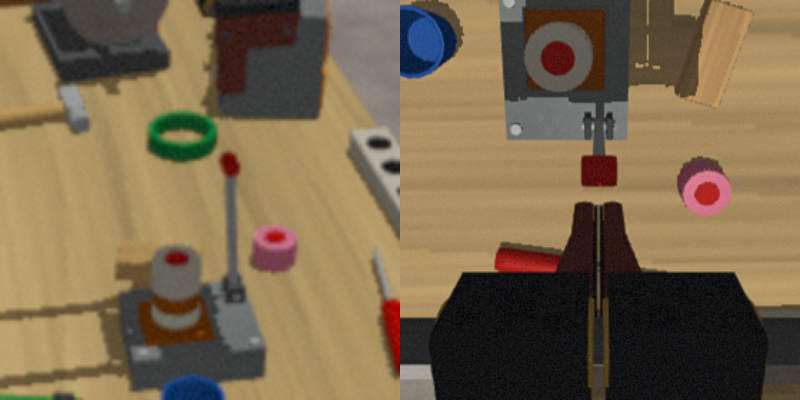

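The knob hasn't moved, and the shut tips seem to have rested on top of it. I'll check whether the real fingertip position matches the reported TCP.

```bash
python3 - <<'E'
from h import *
p=np.array(current_position());print(p,current_finger_gap())
for n in("side","wrist","top"):
  c=capture(n);K=np.array(c["intrinsics"]);q=K@(np.array(c["R"])@p+np.array(c["t"]));q=q[:2]/q[2]
  X=cloud(c);near=(np.abs(X[...,:2]-p[:2]).max(-1)<.035)&(X[...,2]>.212)
  P=X[near];print(n,q.round(1),len(P),np.percentile(P,[0,1,5],axis=0).round(3).tolist() if len(P) else "", P.max(0) if len(P) else "")
  if n=="side":
    v,u=np.where(near);print("lowest row",v.max(),u[v==v.max()])
    i=v>v.max()-4;print(X[v[i],u[i]].round(3)[:14].tolist())
E
```

```text
[0.64949464 0.06292226 0.24784762] 0.0004226780734071347
side [319.5 150.8] 2248 [[0.615, 0.028, 0.275], [0.615, 0.028, 0.282], [0.616, 0.028, 0.307]] [0.68434551 0.0978231  0.60834202]
lowest row 142 [316 317 318 319 320 321 322 323 324]
[[0.639, 0.074, 0.277], [0.639, 0.063, 0.283], [0.639, 0.054, 0.288], [0.642, 0.056, 0.286], [0.645, 0.055, 0.286], [0.647, 0.054, 0.287], [0.65, 0.056, 0.286], [0.652, 0.055, 0.286], [0.655, 0.054, 0.286], [0.658, 0.058, 0.284], [0.661, 0.056, 0.284], [0.639, 0.073, 0.275], [0.638, 0.06, 0.282], [0.639, 0.054, 0.285]]
wrist [280.  241.2] 34475 [[0.615, 0.028, 0.274], [0.615, 0.029, 0.288], [0.616, 0.036, 0.318]] [0.65862596 0.09792006 0.39100285]
top [267.7 170. ] 2363 [[0.615, 0.028, 0.273], [0.615, 0.029, 0.37], [0.615, 0.031, 0.379]] [0.68444457 0.09787645 0.70147986]
```

The real tips are at about z = 0.275 while the reported TCP is 0.248, so the fingers end about 27 mm short of the stated TCP. I'll check it with the fingers open and at the gripper body, then compensate.

```bash
python3 - <<'E'
from h import *
p=np.array(current_position())
for op in (0.0,.05,.088):
  if op: move_gripper(op)
  print("op",op,current_finger_gap())
  for n in("side","wrist"):
    X=cloud(capture(n));m=(abs(X[...,0]-p[0])<.05)&(abs(X[...,1]-p[1])<.1)&(X[...,2]>.225)
    P=X[m]
    print(n,[(round(z-p[2],3),int(k.sum()),P[k].min(0)[:2].round(3)-p[:2].round(3),P[k].max(0)[:2].round(3)-p[:2].round(3)) for z in np.arange(p[2]+.01,p[2]+.1,.008) for k in [abs(P[:,2]-z)<.004] if k.sum()>3])
E
```

```text
op 0.0 0.00048406640601649984
side [(np.float64(0.026), 5, array([-0.011, -0.008]), array([0.004, 0.   ])), (np.float64(0.034), 29, array([-0.011, -0.011]), array([0.011, 0.004])), (np.float64(0.042), 27, array([-0.011, -0.011]), array([0.01 , 0.005])), (np.float64(0.05), 29, array([-0.011, -0.011]), array([0.01 , 0.006])), (np.float64(0.058), 27, array([-0.012, -0.013]), array([0.01 , 0.003])), (np.float64(0.066), 31, array([-0.012, -0.013]), array([0.011, 0.005])), (np.float64(0.074), 11, array([-0.011, -0.013]), array([ 0.011, -0.007]))]
wrist [(np.float64(0.026), 73, array([-0.012, -0.01 ]), array([-0.01 ,  0.008])), (np.float64(0.034), 220, array([-0.013, -0.01 ]), array([-0.01 ,  0.008])), (np.float64(0.042), 246, array([-0.012, -0.01 ]), array([-0.01 ,  0.008])), (np.float64(0.05), 287, array([-0.012, -0.01 ]), array([-0.007,  0.008])), (np.float64(0.058), 380, array([-0.013, -0.011]), array([0.002, 0.01 ])), (np.float64(0.066), 500, array([-0.013, -0.012]), array([0.009, 0.01 ])), (np.float64(0.074), 476, array([-0.013, -0.013]), array([-0.009,  0.011])), (np.float64(0.082), 
[... 2379 characters left out ...]
-0.054]), array([0.01 , 0.052])), (np.float64(0.034), 496, array([-0.013, -0.053]), array([0.011, 0.052])), (np.float64(0.042), 564, array([-0.013, -0.054]), array([0.011, 0.052])), (np.float64(0.05), 665, array([-0.013, -0.054]), array([0.01 , 0.052])), (np.float64(0.058), 774, array([-0.013, -0.055]), array([0.011, 0.053])), (np.float64(0.066), 959, array([-0.013, -0.056]), array([0.011, 0.054])), (np.float64(0.074), 1075, array([-0.013, -0.056]), array([0.009, 0.055])), (np.float64(0.082), 1263, array([-0.014, -0.058]), array([0.003, 0.056])), (np.float64(0.09), 1183, array([-0.013, -0.059]), array([0.012, 0.056])), (np.float64(0.098), 829, array([-0.013, -0.056]), array([0.012, 0.054]))]
```

The whole gripper sits 27 mm higher than the reported TCP, while x and y are right. So the grasp point is reported TCP + 46 mm. I'll redo the pinch with that correction.

```bash
echo 'T=np.array([0,0,.046])' >> h.py; python3 - <<'E'
from h import *
q=ori(np.pi+YAW);a0=1.494
move_gripper(.05)
print("hit",servo_line(knob(a0)-T,q,rate=.12,contact_N=6))
move_gripper(0.0);print(current_finger_gap(),current_grip_force(),current_force())
if .016<current_finger_gap()<.024:
  for a in np.linspace(a0,0.0,11)[1:-1]:
    servo_line(knob(a)-T,q,rate=.12);print(round(a,2),np.round(current_force(),1))
  print("stop",servo_line(knob(-.03)-T,q,rate=.05,contact_N=15),current_force(),current_position(),knob(0)-T)
print(current_finger_gap(),current_clock())
E
```

```text
hit False
0.01988748190801639 30.000683069229126 [0.3823775  2.61167205 2.69500257]
1.34 [-2.1  2.5  4.5]
1.2 [-3.8  2.7  7.4]
1.05 [-4.2  2.6  8.1]
0.9 [-4.4  3.8  5.1]
0.75 [-4.4  5.2  1.7]
0.6 [-3.   5.6  1.3]
0.45 [-2.4  6.5  0.2]
0.3 [-2.7  5.6 -0.7]
0.15 [-2.7  5.8 -0.4]
stop False [-4.13333223  7.09133709 -0.64639316] [ 0.5100718   0.06626231 -0.00294011] [0.51157239 0.06562644 0.0025    ]
0.019854609002319064 16.3917
```

```bash
python3 - <<'E'
from h import *
q=ori(np.pi+YAW);p=np.array(current_position())
print("stop",servo_line(p-[0,0,.014],q,rate=.03,contact_N=14),current_force(),current_position())
b=capture("side");X=cloud(b);A,n,m=redblob(b,(290,215));print(A,n,np.median(X[m],0))
w=capture("wrist")
cv2.imwrite("pics/l.png",np.hstack([cv2.resize(b["image"][140:260,240:360],(400,400),interpolation=2),cv2.resize(w["image"][0:400,80:480],(400,400))]))
E
```

```text
stop True [-1.08520997  0.97977181  7.2688271 ] [ 0.51020641  0.06640109 -0.00736363]
[301.44444444 200.07407407] 27 [0.5974788  0.03438625 0.11693932]
```

View pics/l.png

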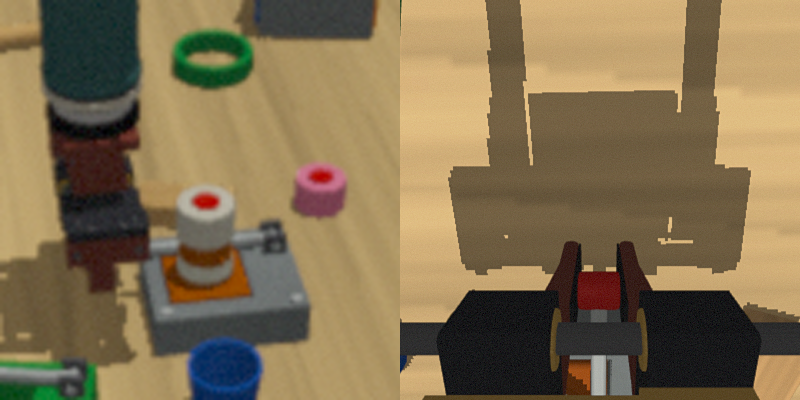

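The lever lies flat in both views and met its firm stop. Now I release, raise and verify it, and re-measure the cap.

```bash
python3 - <<'E'
from h import *
q=ori(np.pi+YAW);p=np.array(current_position())
move_gripper(.05);servo_line(p+[0,0,.15],q,rate=.2)
cs=[]
for y in (.085,.005):
  servo_line([.53,y,.25],q,rate=.25);sleep(.15);cs.append(capture("wrist"))
S=[spots(c,[O+[0,0,.1155],knob(0)+[0,0,.009]]) for c in cs]
for k in (0,1):print(tri(cs,(S[0][k][0],S[1][k][0])).round(4),[np.median(cloud(c)[s[k][3]],0).round(4) for c,s in zip(cs,S)],[s[k][1] for s in S])
print(knob(0),current_clock())
E
```

```text
[0.604  0.0361 0.0986] [array([0.5953, 0.0388, 0.1152]), array([0.596 , 0.0345, 0.1154])] [np.int32(188), np.int32(315)]
[0.5116 0.0654 0.049 ] [array([0.5104, 0.0655, 0.0545]), array([0.5102, 0.0645, 0.0548])] [np.int32(196), np.int32(204)]
[0.51157239 0.06562644 0.0485    ] 19.825
```

Lever shut is confirmed: the knob is at z ≈ 0.049, as predicted. Next is the cap: grip from above with the half-turned wrist (for twist range), press and check.

```bash
cat >> h.py <<'E'
C=np.array([.5962,.0347,0]);ZG=.1085
E
python3 - <<'E'
from h import *
q=ori(YAW)
move_ptp(C+[0,0,.20]-T,q);move_gripper(.075)
f0=np.array(current_force())
print(current_joint_pos()[5],"hit",servo_line(C+[0,0,ZG]-T,q,rate=.1,contact_N=6))
move_gripper(0.0);print(current_finger_gap(),current_grip_force(),np.subtract(current_force(),f0).round(1))
if .045<current_finger_gap()<.051:
  p=np.array(current_position())
  print("press",servo_line(p-[0,0,.009],q,rate=.02,contact_N=14),np.subtract(current_force(),f0).round(1),current_position()-p,current_finger_gap())
  w=capture("wrist");s=spots(w,[C+[0,0,.11]])[0];print(s[:3],np.median(cloud(w)[s[3]],0))
print(current_clock())
E
```

```text
1.5324819571707127 hit False
0.04728226070040237 30.00016987323761 [-0.   1.7  1.7]
press True [-1.8  0.3 10.9] [ 8.14946198e-05  4.35785077e-04 -4.97258610e-03] 0.04738440386828228
(array([278.37280967, 282.57885196]), np.int32(1655), array([277.88744228, 282.90157671])) [0.59683595 0.03441737 0.1107252 ]
25.15
```

Cap pressed down about 4.8 mm with the grip holding. Now I twist 82° anticlockwise at constant depth.

```bash
python3 - <<'E'
from h import *
p=np.array(current_position());z=p[2]-.0008
for d in np.linspace(0,82,7)[1:]:
  move_ptp([C[0],C[1],z],ori(YAW+np.deg2rad(d)))
  print(int(d),np.round(current_force(),1),round(current_torque()[2],2),np.subtract(current_position(),p).round(4),round(current_finger_gap(),4))
q=np.array(current_orientation());print(np.rad2deg(2*np.arctan2(q[1],q[0])),current_clock())
w=capture("wrist");cv2.imwrite("pics/tw.png",w["image"][80:400,100:460])
s=spots(w,[C+[0,0,.11]])[0];print(np.median(cloud(w)[s[3]],0))
E
```

```text
13 [-0.7  0.8  9.3] 0.05 [ 0.0008 -0.0008  0.0005] 0.0472
27 [-0.4  0.3  9.2] 0.05 [ 0.0012 -0.0011  0.0006] 0.0473
41 [-0.6  0.1  9.1] 0.03 [ 0.0014 -0.0011  0.0007] 0.0477
54 [0.5 1.3 9. ] 0.07 [ 0.0015 -0.0012  0.0007] 0.0475
68 [-0.   0.3 10. ] -0.0 [ 0.0016 -0.0012  0.0007] 0.0473
82 [ 0.3 -0.4  8.7] -0.01 [ 0.0016 -0.0012  0.0007] 0.0476
80.9341793331582 27.2
[0.59746836 0.03424221 0.11149572]
```

```bash
python3 - <<'E'
from h import *
p=np.array(current_position())
print("snag",servo_line(p+[0,0,.012],rate=.03,contact_N=18),np.round(current_force(),1),current_finger_gap(),np.subtract(current_position(),p).round(4))
if current_position()[2]-p[2]>.010:
  print(servo_line([p[0],p[1],p[2]+.0655],rate=.06,contact_N=10))
sleep(.5);print(np.round(current_force(),1),current_finger_gap(),current_grip_force(),current_position(),current_clock())
b=capture("side");w=capture("wrist");s=spots(w,[C+[0,0,.177]])[0];print(s[:3],np.median(cloud(w)[s[3]],0))
cv2.imwrite("pics/e.png",np.hstack([cv2.resize(b["image"][140:260,240:360],(400,400),interpolation=2),cv2.resize(w["image"][0:400,80:480],(400,400))]))
E
```

```text
snag False [ 0.  -0.8 -1.6] 0.04724779502202063 [-0.0004 -0.0001  0.0116]
False
[-0.7 -0.5  0. ] 0.047561584296696595 29.99988555908203 [0.5980779  0.03430031 0.12404794] 29.4
(array([278.35063368, 282.46047073]), np.int32(1657), array([275.24812312, 282.08896857])) [0.59765261 0.03429616 0.17690076]
```

View pics/e.png

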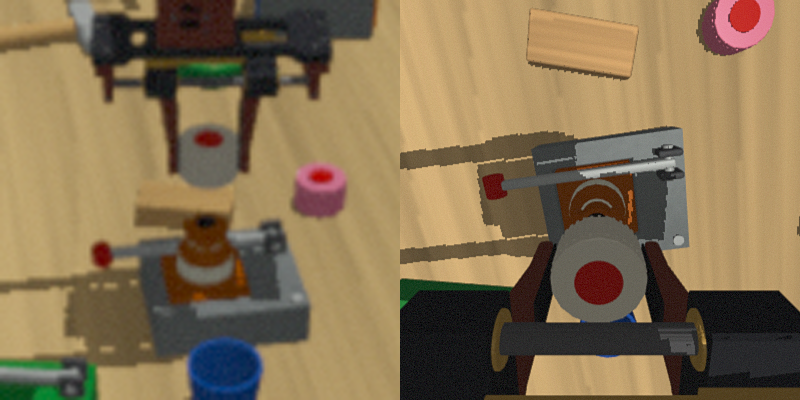

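The cap is held level at (208,150), with the top at z = 0.177, so the rim is 50 mm above the mouth. The bottle is still seated, the lever lies shut, and the cup and offcut haven't moved. Handing in.

```bash
python3 -c "
from bench import *
print(close_job())"
```

```text
the job is handed in; nothing more can be done
None
```

Job handed in at about 29.5 s: the clamp lever is fully down and the white cap is unscrewed, held level about 5 cm above the mouth of the bottle, which is still seated; the first knob pinch missed because the fingers sit 27 mm above the reported TCP, and the corrected pinch worked.

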